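# Hang a filter cassette in the bench press and wind the star wheel until it is nipped

### The job

Take the filter cassette (the framed mesh plate with black gaskets and the wider tab) out of the drain rack and hang it by its ears on the two rails of the small filter press, upright between the two plates, and let go of it. Then wind the star wheel clockwise, by pushing its spokes round one after another, until the screw bites and the cassette is firmly nipped between the plates; stop there, going by feel, without forcing the wheel or crushing the gaskets, and take the gripper away. Leave the blanking plate, the bottle and the beaker where they stand.

Things in the scene. Friction and masses are not known exactly. Their poses are not given: they have to be found in the camera images.
- press: Small bench filter press, fixed: aluminium base 164 x 156 mm, two upright bridges joined by two round steel rails. Origin on the table below the hang point; x runs along the rails from the star wheel (robot's end) to the hose barbs, z up. Rails: 14 mm thick, at y = +-58 mm, tops at z = 112 mm. On them stand two grey plates; bridges and plates end at z = 128 mm.
- hang_point (a point): Where cassette_tab comes to lie when the cassette hangs mid-gap: 160 mm above the press's origin, same axes. The face of the pressure plate is at x = -18 mm from here when the wheel angle is 0 (at the start -18 to -13.6), that of the fixed head plate at +13 to +17.5 mm, wherever its lock nuts were left (no reading of it). The hung cassette has 5 mm of play either way across the rails.
- cassette: Filter cassette, loose, 0.4 kg, upright in a steel drain rack: white frame 90 wide (y), 90 high, 14 thick (x), 20 over the black gaskets, mesh window; same both ways round. Origin: middle of its underside. Ears reach y = +-79 mm, undersides at z = 72; at their ends lips 9 mm wide hang 13 mm lower, outside the rails. The rack guides its lower 40 mm with 1.8 mm play: lift straight up over 60 mm.
- cassette_tab (a point): The point to grasp: centre of the cassette's tab, 120 mm above its origin. The tab is 52 mm wide (y), 12 mm thick (x, grasp across this), and rises from z = 90 to 140 mm.
- blank_tab (a point): Centre of the tab of the blanking plate in the rack's other slot, 76 mm from the cassette along its x: same outline, 14 mm thick, no gaskets or mesh, tab only 28 mm wide. Not needed now; it stays there.
- wheel_hub (a point): Point on the screw's axis (parallel to the press's x, 90 mm above the table) in the plane of the star wheel's four spokes, which faces the robot. Spokes: steel rods 9 mm thick, 90 degrees apart, with black balls of 22 mm centred 66 mm from the axis. The wheel travels along +x as it is wound in; for 30 mm behind and any way before the spokes there is free room.
- star_wheel (a joint): Wheel angle, rad; at 0 (and each quarter turn) a spoke points straight up. Grows clockwise seen from the robot (top spoke to the press's -y), closing the gap 2.8 mm per rad, some 2.5 to 6 rad in all. It stays where left. Torque 0.42 N m (6.4 N at a ball) while free; once the cassette is caught it climbs 0.08 N m per 0.1 rad (disc springs): 0.56 clamps just enough (50 N), 0.7 is right, 0.98 (200 N) crushes.
- reagent_bottle_1: White bottle with a blue cap, 66 mm diameter, 135 mm high, standing at the back beside the press. Origin: centre of its underside. Leave it alone.
- beaker: Small white beaker, 56 mm diameter, 69 mm high, standing to the right of the press. Origin: centre of its underside. Leave it alone.

How it is judged:
By the outcome, as a careful person would: the job done as asked, in the order asked, and still so for the second after the job is handed in, with the robot touching nothing.
It also fails if it takes over 72 s, if anything falls off the work surface, if the arm or the gripper's body presses on something with over 40 N, if the wrist force passes 120 N, or if a joint passes its speed limit or range.

### The arm

A 6-joint arm with a two-finger parallel gripper is mounted at the origin on a cart in front of the work surface, level with it; the furniture and walls round the work are solid. World frame = base frame: x ahead of the robot, y to its left, z up, the work surface at z = 0. Lengths are in mm, angles in degrees, forces in N, time in s.
With the tool pointing down it reaches from about 350 to 725 mm from the base axis. Payload 4.3 kg.
Tool frame: the origin (TCP) lies on the centre line of the jaws, within the pads' length; the fingertips stand 11 mm ahead of it and the grasp point (between the pads) lies 8 mm behind it; z points along the fingers, y is the line along which they close (so a half turn about z gives the same grasp; the last joint's range is limited). The gripper opens to 85 mm and grips with 20 to 120 N. Pads are 22 mm wide; open, the fingers measure 114 mm over their backs; the gripper's body (76 mm by 85 mm) begins 54 mm behind the grasp point. The pads swing forward as they close: fully open they stand 13 mm farther back than shut.
Start: joints at [56.878, 21.618, 4.641, 73.018, 0, 83.68], TCP at [259.293, 513.257, 242.329] pointing down, gripper open.
Joint ranges: [-156.06, 156.06], [-48.1, 94.91], [-58.44, 69.94], [-101.28, 121.22], [-78.64, 73.56], [-180, 180]. Speed limits (degrees/s): [147.25, 147.25, 180, 180, 180, 180].

### API

Orientations are given as [roll, pitch, yaw] about the fixed x, y, z axes, in that order (R = Rz(yaw) Ry(pitch) Rx(roll)).
In Python, from workcell import ctrl, eyes gives the robot as it stands.
- The arm moves only by the tool jog_arm, never from a script. Its argument "series" is a list of rows, each a list of 7 numbers: the turn, a rotation vector about the world's x, y, z in degrees, then the shift along the world's x, y, z in m, then the finger opening in m, from 0 to 0.0854. A call has 1 to 20 rows; each row is the pose to reach, as a shift and turn from the pose commanded when the call began; what a row does not reach only later rows make up. A row lasts 1/8 s, in which the tool goes at most 62.5 mm and 10.7 degrees, less where a joint would pass 70% of its speed; a pose out of reach is approached as far as the arm can. A call with a gripper value outside its range is refused whole. The fingers move at their own pace and stop on an object; the grip force is fixed at half the most. Time passes only in rows, so rows that repeat a pose let the fingers close. It gives the time, the measured TCP pose, the force, the opening and the grip force at its end, in the units of the state.
- ctrl.state(): the state, without advancing time (a new reading comes with each control period).
- eyes.capture(name): name is "side" or "top"; returns the picture (400x640x3 uint8, red, green, blue); there is no depth.
- eyes.get_calibration(name): a dict with "camera_matrix" (3x3 intrinsics, pixels), "origin" and "attitude" of the camera in the world. Camera axes: x right, y down, z forward; pixel columns grow to the right and rows downward; lengths in mm; the calibration is good to about 2 mm. A picture is of the moment at which its call begins. get_calibration takes no time and is no camera call.
- ctrl.job_done(): hands the job in; it is judged then, once.
Trained networks look in the newest picture that a camera, given by its name, has taken for a name from the list of things; names that differ only in an ending like _2 or _b are one class to them, and where a whole thing is asked for, a point or a joint stands for the part that bears it (a point fixed in the world has none). Each returns a list of dicts, best first, with "confidence" (0 to 1); they miss things now and then, are a little off and sometimes report something else, mostly with a low value. They report only what shows in the picture. A call takes as long as a camera call.
- eyes.outline_of(camera, thing): "region" (400x640 bool, what is visible of it) and "location" ([column, row] in pixels, amid what is visible of it).
- eyes.landmark_of(camera, thing): "location" ([column, row] in pixels: a listed point, or the origin of a listed thing).
The state is a dict: "t": time; "joint_positions": joint angles; "qd": joint speeds; "joint_torque": joint torques, N m; "position": TCP position; "ee_rot": TCP orientation; "force": force on the tool from outside, world axes, zero at the start; "ft_torque": the same for the moment, N m; "grip_width": finger opening in mm; "grip_force": force on a finger pad.
Only numpy, scipy, OpenCV 4.12 (cv2) and the standard library are available. Lean on these libraries where they do the work, as an engineer would, in place of code of your own. Each camera call takes 0.05 s, during which the arm holds its last target. There are 200 camera calls.

## Working session

There is one attempt and no reset: what is moved stays moved. The work goes in short steps, Python scripts to look and compute and a tool call to move; the robot and the scene stay as the last step left them, time stands still between calls to the robot, and variables do not carry over. Pictures are saved under pics/ and viewed, at most 10 in all, crops included, and the job is handed in when it is done.

Besides the shell and the picture viewer there is one more tool, called as name([rows], argument=value, ...), one row to a line, values as JSON. jog_arm: Moves the arm, as the interface text tells. Its arguments: {"type":"object","properties":{"series":{"type":"array"}},"required":["series"]}

```bash
mkdir -p pics; ls; python3 - <<'E'
from workcell import ctrl, eyes
import cv2, numpy as np
print(ctrl.state())
for c in ("side","top"):
    k=eyes.get_calibration(c); print(c,k)
    im=eyes.capture(c); cv2.imwrite(f"pics/{c}0.png",im[:,:,::-1])
    for n in ("cassette_tab","blank_tab","wheel_hub","hang_point","press","cassette","star_wheel","beaker","reagent_bottle_1"):
        try: r=eyes.landmark_of(c,n)
        except Exception as e: r=str(e); print(n,r); continue
        print(n,[(np.round(d["location"],1).tolist(),round(d["confidence"],2)) for d in r[:3]])
E
```

```text
pics
{'t': 0.0, 'joint_positions': array([5.68776129e+01, 2.16627112e+01, 4.56276010e+00, 7.30179717e+01,
       5.04399829e-05, 8.36813635e+01]), 'qd': array([ 0.02026737,  0.01221081, -0.0565951 , -0.07908206,  0.0664387 ,
       -0.10400173]), 'joint_torque': array([-1.48006806e-03, -4.63601339e+01,  2.69877434e+01,  2.07978138e-02,
        6.47419620e-05, -1.43910537e-07]), 'position': array([258.92533132, 512.69510144, 241.35156852]), 'ee_rot': array([-1.79882799e+02, -1.30284262e-02,  1.53196236e+02]), 'force': array([ 0.5999482 , -0.31924359, -0.62040578]), 'ft_torque': array([0.00129983, 0.01328274, 0.01990308]), 'grip_force': 0.0, 'grip_width': 85.32257826692101}
side {'camera_matrix': array([[377.01927653,   0.        , 326.43987376],
       [  0.        , 377.01927653, 196.5441988 ],
       [  0.        ,   0.        ,   1.        ]]), 'origin': array([ 527.3536059, -668.0729953,  670.8504752]), 'attitude': array([-127.9526774 ,   -0.85973357,   -1.3847826 ])}
cassette_tab [([299.8, 132.1], 0.82)]
blank_tab [([324.8, 125.9], 0.67), ([286.4, 207.5], 0.21)]
wheel_hub [([286.
[... 301 characters left out ...]
[([362.2, 192.2], 0.66)]
top {'camera_matrix': array([[391.57288858,   0.        , 317.78862667],
       [  0.        , 391.57288858, 209.27266155],
       [  0.        ,   0.        ,   1.        ]]), 'origin': array([ 393.60909985,   55.97814913, 1143.00205325]), 'attitude': array([-170.45334326,   -0.37393932,  -88.66700273])}
cassette_tab [([202.8, 235.2], 0.57)]
blank_tab [([192.9, 209.2], 0.62)]
wheel_hub [([325.9, 246.8], 0.58)]
hang_point []
press [([318.3, 213.6], 0.7)]
cassette [([213.2, 243.1], 0.74)]
star_wheel it knows: beaker, blank_tab, cassette, cassette_tab, hang_point, press, reagent_bottle, wheel_hub
beaker [([420.0, 265.6], 0.69)]
reagent_bottle_1 [([259.0, 183.4], 0.65)]
```

```bash
cat > h.py <<'E'
import numpy as np, cv2
from scipy.spatial.transform import Rotation as R
from scipy.optimize import least_squares
from workcell import ctrl, eyes
def cam(c):
    k=eyes.get_calibration(c); return k["camera_matrix"],np.array(k["origin"]),R.from_euler("xyz",k["attitude"],degrees=True).as_matrix()
def ray(c,p):
    K,o,A=cam(c); d=A@np.linalg.solve(K,[p[0],p[1],1]); return o,d/np.linalg.norm(d)
def onz(c,p,z):
    o,d=ray(c,p); return o+d*(z-o[2])/d[2]
def tri(a,b):
    (o1,d1),(o2,d2)=ray("side",a),ray("top",b)
    s=np.linalg.lstsq(np.c_[d1,-d2],o2-o1,rcond=None)[0]
    p,q=o1+s[0]*d1,o2+s[1]*d2; return (p+q)/2,np.linalg.norm(p-q)
def proj(c,P):
    K,o,A=cam(c); q=(np.atleast_2d(P)-o)@A@K.T; return q[:,:2]/q[:,2:]
E
python3 - <<'E'
from h import *
np.set_printoptions(precision=1,suppress=True)
S=dict(tab=(299.8,132.1),bl=(324.8,125.9),hub=(286.3,208.1),press=(339.2,231.2),cas=(301.4,165.7),bot=(362.2,192.2),beak=(264.9,333.2))
T=dict(tab=(202.8,235.2),bl=(192.9,209.2),hub=(325.9,246.8),press=(318.3,213.6),cas=(213.2,243.1),bot=(259.0,183.4),beak=(420,265.6))
Z=dict(tab=None,hub=90,press=0,bot=0,beak=0)
for k in S:
    print(k,*tri(S[k],T[k]), [ (onz("side",S[k],Z[k]),onz("top",T[k],Z[k])) for _ in [0] if Z.get(k) is not None])
print("hang side z160",onz("side",(342.5,177.3),160))
for c in("side","top"):
    im=cv2.imread(f"pics/{c}0.png"); x=(170,450,90,370) if c=="side" else (150,470,110,330)
    cv2.imwrite(f"pics/{c}0c.png",cv2.resize(im[x[2]:x[3],x[0]:x[1]],None,fx=2.1 if c=="side" else 2.5,fy=2.1 if c=="side" else 2.5,interpolation=cv2.INTER_CUBIC))
E
```

```text
tab [484.5 350.4 124.1] 9.638123778461235 []
bl [556.2 380.6 128.5] 0.7607333885745173 []
hub [462.9  28.2  94. ] 12.231001273414817 [(array([456.4,  31.6,  90. ]), array([469.2,  29.1,  90. ]))]
press [581.3  51.6  -7.2] 14.148774205870197 [(array([587.7,  45.6,   0. ]), array([573. ,  51.2,   0. ]))]
cas [480.  355.8  -1.5] 2.448367655027829 []
bot [665.7 233.2 -16.7] 3.3284435973871926 [(array([664. , 211.9,   0. ]), array([660.1, 230.6,   0. ]))]
beak [ 427.2 -246.4    1.7] 1.224308935871774 [(array([ 426.4, -245.4,   -0. ]), array([ 427.9, -246.7,    0. ]))]
hang side z160 [590.6  60.2 160. ]
```

View pics/side0c.png

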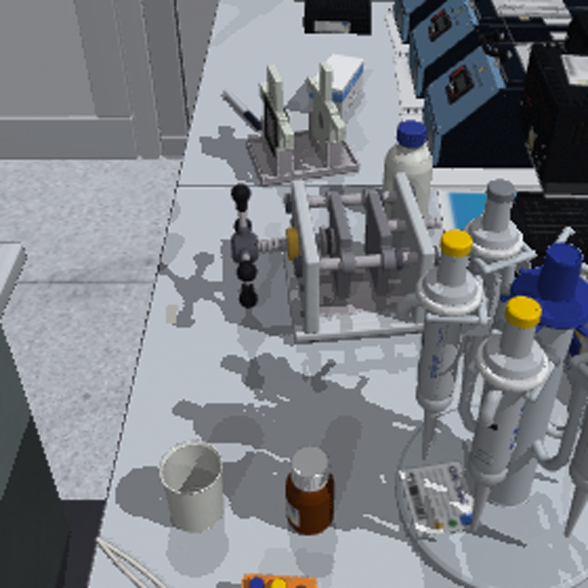

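View pics/top0c.png

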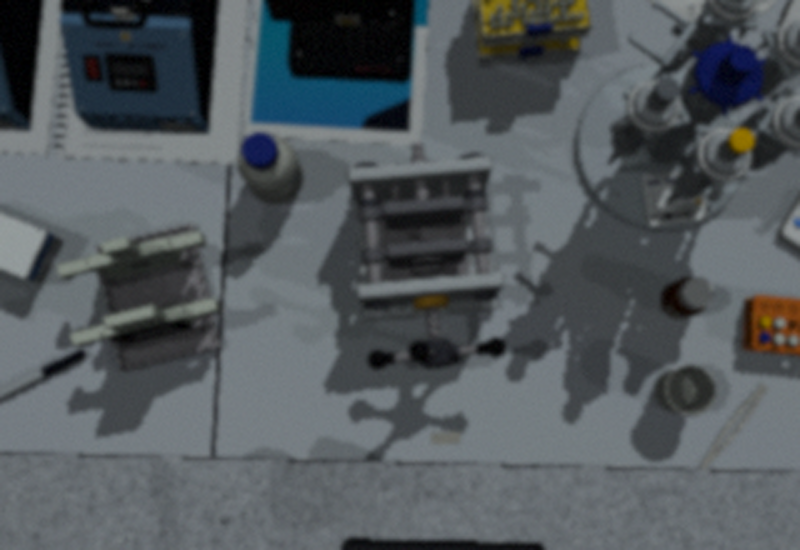

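```bash
python3 - <<'E'
import cv2,numpy as np
def crop(c,x0,y0,w,h,s):
    im=cv2.imread(f"pics/{c}0.png")[y0:y0+h,x0:x0+w]; im=cv2.resize(im,None,fx=s,fy=s,interpolation=cv2.INTER_CUBIC)
    im=np.clip(im.astype(float)*1.3,0,255).astype(np.uint8)
    for x in range(-(-x0//10)*10,x0+w,10):
        X=int((x+.5-x0)*s); cv2.line(im,(X,0),(X,5),(0,0,255),1); cv2.putText(im,str(x),(X-10,15),0,.35,(0,0,255),1)
        for y in range(-(-y0//10)*10,y0+h,10):
            Y=int((y+.5-y0)*s); cv2.circle(im,(X,Y),1,(0,0,255),-1); 
            if x<x0+10: cv2.putText(im,str(y),(0,Y+3),0,.35,(0,0,255),1)
    return im
a=crop("top",165,195,80,75,5); b=crop("top",285,160,80,110,5)
o=np.zeros((550,800,3),np.uint8); o[:375,:400]=a; o[:,400:]=b; cv2.imwrite("pics/topz.png",o)
a=crop("side",275,110,80,75,5); b=crop("side",275,160,80,110,5)
o=np.zeros((550,800,3),np.uint8); o[:375,:400]=a; o[:,400:]=b; cv2.imwrite("pics/sidez.png",o)
E
```

```text
(no output)
```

View pics/topz.png

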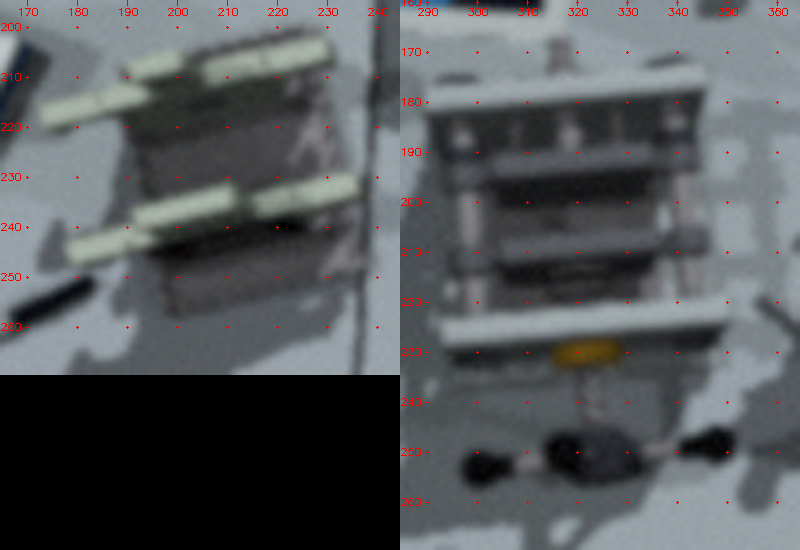

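View pics/sidez.png

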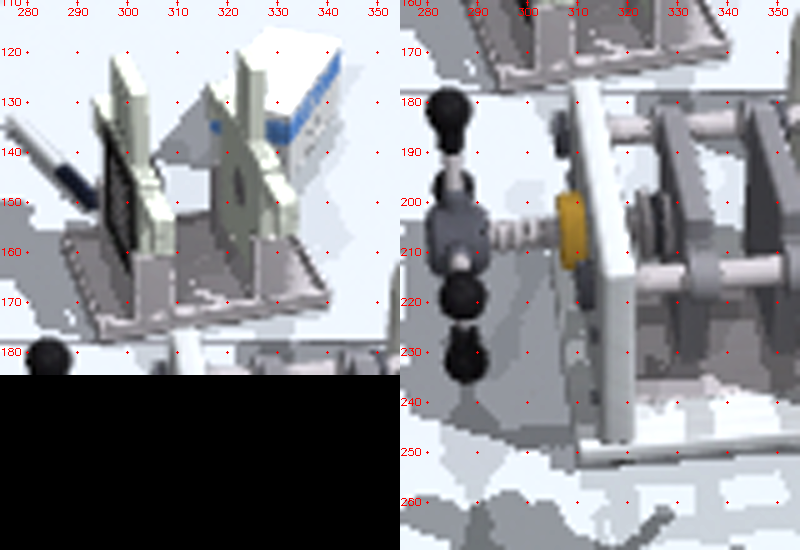

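```bash
python3 - <<'E'
from h import *
np.set_printoptions(precision=1,suppress=True)
def yaw(a,b): d=a-b; return np.degrees(np.arctan2(d[1],d[0]))
b1=[onz("top",p,128) for p in((293.5,226.5),(350.5,222))]; b2=[onz("top",p,128) for p in((290.5,178.5),(345.5,174.5))]
print("bridge1",b1,yaw(*b1)-90,"w",np.linalg.norm(b1[0]-b1[1]),"bridge2",b2,yaw(*b2)-90)
m=[(b[0]+b[1])/2 for b in(b1,b2)]; print("mids",m,"yaw",yaw(m[1],m[0]))
for zt in(140,144): print("tabtop",onz("top",(201.3,236.1),zt))
for e in(86,90): 
    q=[onz("top",p,e) for p in((178.8,245),(236,231))]; print("ears",q,(q[0]+q[1])/2,np.linalg.norm(q[0]-q[1]),yaw(*q)-90)
q=[onz("top",p,140) for p in((191.8,238.6),(211.3,233.6))];print("tab",q,np.linalg.norm(q[0]-q[1]),yaw(*q)-90)
def balls(h):
    x,y,w,a=h; c=np.array([x,y,90.]); Y=np.array([-np.sin(w),np.cos(w),0])
    return np.array([c+66*(-Y*np.sin(a+k*np.pi/2)+np.array([0,0,1])*np.cos(a+k*np.pi/2)) for k in range(4)])  # top,-y,bottom,+y
print(proj("side",balls((462,30,0,0))),proj("top",balls((462,30,0,0))))
E
```

```text
bridge1 [array([517.3, 115.6, 128. ]), array([532.8, -33. , 128. ])] 5.927888406536013 w 149.39688660654247 bridge2 [array([645.7, 127.9, 128. ]), array([660.3, -18.4, 128. ])] 5.7056935977514485
mids [array([525. ,  41.3, 128. ]), array([653. ,  54.7, 128. ])] yaw 5.98881617397692
tabtop [485.4 350.2 140. ]
tabtop [485.1 349.  144. ]
ears [array([465. , 424.7,  86. ]), array([506.4, 273.3,  86. ])] [485.7 349.   86. ] 156.99197167667018 15.319267744665325
ears [array([464.7, 423.3,  90. ]), array([506. , 272.5,  90. ])] [485.4 347.9  90. ] 156.39786886979934 15.319267744665268
tab [array([478.4, 374. , 140. ]), array([492.5, 325.1, 140. ])] 50.90606834740931 15.987003421231421
[[287.2 186.4]
 [287.  227.2]
 [289.8 228.7]
 [290.  191.9]] [[326.2 247.8]
 [350.1 250.1]
 [324.9 251. ]
 [300.9 248.9]]
```

```bash
cat > wheel.py <<'E'
from h import *
W=np.radians(6)
def balls(x,y,a,w=W):
    c=np.array([x,y,90.]); Y=np.array([-np.sin(w),np.cos(w),0])
    return np.array([c+66*(-Y*np.sin(a+k*np.pi/2)+np.array([0,0,1])*np.cos(a+k*np.pi/2)) for k in range(4)])
def fit(side,top):
    best=None
    for a0 in np.radians(range(-45,46,5)):
        def f(v):
            r=[]
            for c,o,s in(("side",side,v[3:5]),("top",top,v[5:7])):
                p=proj(c,balls(*v[:3]))+s
                for q in o: r.append(min((p-q),key=np.linalg.norm))
            return np.r_[np.ravel(r),v[3:]/1.0]
        s=least_squares(f,[462,33,a0,0,0,0,0])
        if best is None or s.cost<best.cost: best=s
    return best
E
python3 - <<'E'
from wheel import *
np.set_printoptions(precision=1,suppress=True)
s=fit([(284.5,181),(287,219),(288,232)],[(301,253),(347.5,248.5),(318,250)])
print(s.x[:2],np.degrees(s.x[2]),s.x[3:],s.cost); print(proj("side",balls(*s.x[:3])),proj("top",balls(*s.x[:3])))
E
```

```text
[457.1  33.9] -15.996807087223047 [-0.3 -0.2  0.1 -0.3] 0.8230307829855924
[[284.9 181.7]
 [287.5 219.2]
 [288.3 231.9]
 [285.9 197.3]] [[317.4 250.4]
 [348.2 248.9]
 [329.9 252.1]
 [300.7 253.6]]
```

jog_arm([
  [0,0,0,0.055,-0.04,0,0.07],
  [0,0,-10.7,0.11,-0.08,0,0.07],
  [0,0,-21,0.17,-0.12,0,0.07],
  [0,0,-32,0.2,-0.15,0,0.07],
  [0,0,-40,0.226,-0.163,0,0.07],
  [0,0,-48,0.226,-0.163,-0.03,0.07],
  [0,0,-48,0.226,-0.163,-0.04,0.07],
  [0,0,-48,0.226,-0.163,-0.04,0.07],
])

```text
t: 1.9
position: [484.3, 350.1, 201.6]
ee_rot: [-179.9, 0.0, 105.3]
force: [0.8, -0.3, 0.3]
grip_width: 69.7
grip_force: 0.0
```

jog_arm([
  [0,0,0,0.001,0,-0.04,0.07],
  [0,0,0,0.001,0,-0.08,0.07],
  [0,0,0,0.001,0,-0.087,0.07],
  [0,0,0,0.001,0,-0.087,0.04],
  [0,0,0,0.001,0,-0.087,0.0],
  [0,0,0,0.001,0,-0.087,0.0],
  [0,0,0,0.001,0,-0.087,0.0],
  [0,0,0,0.001,0,-0.087,0.0],
  [0,0,0,0.001,0,-0.087,0.0],
])

```text
t: 3.02
position: [485.2, 350.3, 116.9]
ee_rot: [-179.9, -0.1, 105.2]
force: [-4.4, -0.9, 7.9]
grip_width: 11.1
grip_force: 59.5
```

jog_arm([
  [0,0,0,0,0,0.02,0.0],
  [0,0,0,0,0,0.05,0.0],
  [0,0,0,0,0,0.08,0.0],
  [0,0,0,0,0,0.12,0.0],
  [0,0,0,0,0,0.16,0.0],
  [0,0,0,0,0,0.16,0.0],
  [0,0,0,0,0,0.16,0.0],
])

```text
t: 3.9
position: [485.8, 349.9, 273.7]
ee_rot: [-179.9, 0.0, 105.2]
force: [0.3, 0.5, -4.9]
grip_width: 11.4
grip_force: 58.8
```

```bash
python3 - <<'E'
from h import *
np.set_printoptions(precision=1,suppress=True)
u=np.array([np.cos(np.radians(6)),np.sin(np.radians(6)),0])
im=cv2.imread("pics/top0.png",0).astype(int)
for c in (308,314,320,326,332): print(c,im[184:218,c])
o=np.array([525,41.3,128])
for r in (188,189.5,193.5,205.5,207,210.5): print(r,(onz("top",(319,r),128)-o)@u+525)
s=eyes
E
```

```text
308 [42 48 46 46 44 45 51 66 71 68 60 40 26 15 15 16 17 27 40 45 51 46 49 53
 65 70 68 58 40 24 18 16 21 36]
314 [31 30 29 33 31 42 57 67 69 62 50 31 18 16 17 20 23 30 37 37 37 39 49 61
 68 69 61 46 29 19 20 15 20 33]
320 [45 57 77 78 77 70 70 70 66 60 42 23 17 21 14 18 28 43 53 54 56 54 55 66
 71 68 56 41 34 38 25 25 36 41]
326 [36 36 35 38 47 59 70 68 64 46 28 20 19 14 17 26 31 43 53 55 56 61 68 72
 68 62 47 29 25 24 22 20 30 31]
332 [36 36 34 36 48 67 71 67 60 40 23 18 19 20 21 29 39 49 52 54 52 58 65 72
 67 57 38 23 16 18 24 35 48 47]
188 622.2430427046205
189.5 618.1869584008832
193.5 607.3964589078447
205.5 575.247782032069
207 571.2525213258609
210.5 561.9502557070846
```

jog_arm([
  [0,0,-3,0.015,-0.05,0.0,0.0],
  [0,0,-6,0.03,-0.11,0.0,0.0],
  [0,0,-9,0.05,-0.17,0.0,0.0],
  [0,0,-9.3,0.07,-0.23,0.0,0.0],
  [0,0,-9.3,0.09,-0.275,0.0,0.0],
  [0,0,-9.3,0.104,-0.302,0.0,0.0],
  [0,0,-9.3,0.104,-0.302,0.0,0.0],
  [0,0,-9.3,0.104,-0.302,-0.02,0.0],
  [0,0,-9.3,0.104,-0.302,-0.03,0.0],
  [0,0,-9.3,0.104,-0.302,-0.03,0.0],
])

```text
t: 5.15
position: [588.6, 49.0, 243.4]
ee_rot: [-179.8, -0.0, 96.0]
force: [0.4, -0.4, -4.7]
grip_width: 11.7
grip_force: 59.2
```

```bash
python3 - <<'E'
from h import *
np.set_printoptions(precision=1,suppress=True)
t=eyes.capture("top"); 
print("tab top",[(d["location"],d["confidence"]) for d in eyes.landmark_of("top","cassette_tab")[:2]])
s=eyes.capture("side")
p=[(d["location"],d["confidence"]) for d in eyes.landmark_of("side","cassette_tab")[:2]]; print(p)
print("cas",[(d["location"],d["confidence"]) for d in eyes.landmark_of("side","cassette")[:2]])
def crop(im,x0,y0,w,h,k):
    im=cv2.resize(im[y0:y0+h,x0:x0+w,::-1],None,fx=k,fy=k,interpolation=cv2.INTER_CUBIC); im=np.clip(im*1.3,0,255).astype(np.uint8)
    for x in range(-(-x0//10)*10,x0+w,10):
        X=int((x+.5-x0)*k); cv2.putText(im,str(x),(X-10,12),0,.35,(0,0,255),1)
        for y in range(-(-y0//10)*10,y0+h,10):
            Y=int((y+.5-y0)*k); cv2.circle(im,(X,Y),1,(0,0,255),-1)
            if x<x0+10: cv2.putText(im,str(y),(0,Y+3),0,.35,(0,0,255),1)
    return im
cv2.imwrite("pics/z2.png",np.hstack([crop(t,280,160,80,110,5),crop(s,285,110,80,110,5)]))
E
```

```text
tab top [([421.6, 264.0], 0.52)]
[([341.2, 141.3], 0.85)]
cas [([341.4, 186.5], 0.58)]
```

View pics/z2.png

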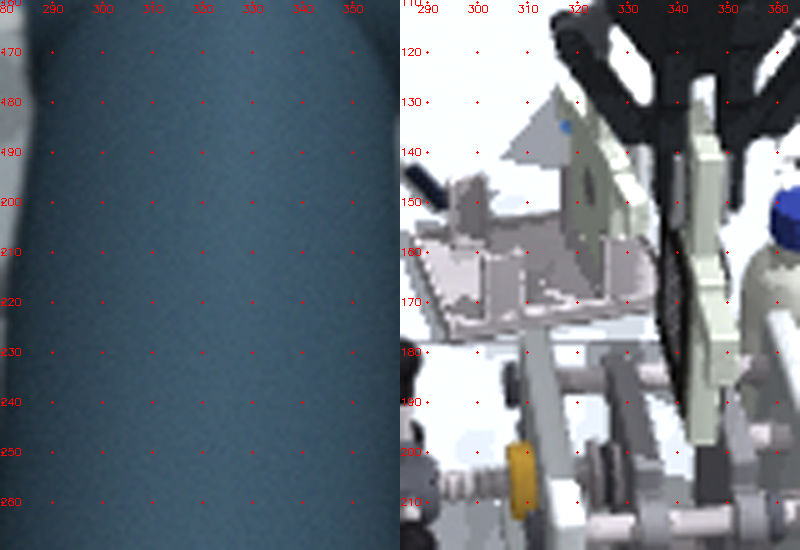

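```bash
python3 - <<'E'
from h import *
np.set_printoptions(precision=1,suppress=True)
w=np.radians(6); M=np.array([[np.cos(w),-np.sin(w),0],[np.sin(w),np.cos(w),0],[0,0,1]])
for z0 in(127,131):
  c=np.array([588.6,49.0,z0])
  for n,p in dict(bot=[(-7,-45,0),(7,-45,0)],lip=[(-7,-79,59),(7,-79,59)],tabtop=[(-6,-26,140),(6,-26,140)]).items(): print(z0,n,proj("side",c+np.array(p)@M.T).tolist())
o=np.array([588.65,48.0,0])
for n,p in dict(pressface_top=[(-17,-45,128)],fixedface=[(17,-45,128)],bridge1=[(-64-6,-75,128),(-64+6,-75,128)],rail=[(-20,-58,105),(20,-58,105)],railout=[(-20,-65,105),(20,-65,105)]).items(): print(n,proj("side",o+np.array(p)@M.T).tolist())
s=eyes.capture("side");g=s.mean(2).astype(int)
for r in(194,183,150): print(r,[(c,g[r,c]) for c in range(334,356)])
for c in(344,346): print(c,list(zip(range(190,204),g[190:204,c])))
E
```

```text
127 bot [[341.503998417532, 203.2990719180885], [347.51455862318653, 202.87715962498103]]
127 lip [[345.15201299107963, 191.74083744786597], [351.62520327654124, 191.30819576744963]]
127 tabtop [[343.16220498474286, 145.95911148668927], [348.77352345603356, 145.66060522989835]]
131 bot [[341.5731632498611, 201.940399596362], [347.60070259544835, 201.5197182527067]]
131 lip [[345.2378248107419, 190.2399355154516], [351.73071246376327, 189.80886282460273]]
131 tabtop [[343.2427365012013, 144.30021042911892], [348.87132402825085, 144.00355200473822]]
pressface_top [[337.2539943024551, 203.53703129986954]]
fixedface [[351.8744898292941, 202.51100486286163]]
bridge1 [[315.60765654534873, 213.6926841503174], [320.9982063942904, 213.30067314849234]]
rail [[336.4907489344179, 214.94379438549768], [353.60979152704624, 213.68480837518078]]
railout [[336.94845696833295, 216.9346323793696], [354.17327087059016, 215.65752825420802]]
194 [(334, np.int64(80)), (335, np.int64(123)), (336, np.int64(190)), (337, np.int64(201)), (338, np.int64(201)), (339, np.int64(200)), (340, np.int64(187)), (341, np
[... 1195 characters left out ...]
352, np.int64(34)), (353, np.int64(87)), (354, np.int64(202)), (355, np.int64(202))]
344 [(190, np.int64(135)), (191, np.int64(135)), (192, np.int64(135)), (193, np.int64(132)), (194, np.int64(131)), (195, np.int64(132)), (196, np.int64(131)), (197, np.int64(131)), (198, np.int64(137)), (199, np.int64(57)), (200, np.int64(48)), (201, np.int64(45)), (202, np.int64(44)), (203, np.int64(44))]
346 [(190, np.int64(135)), (191, np.int64(135)), (192, np.int64(135)), (193, np.int64(135)), (194, np.int64(135)), (195, np.int64(135)), (196, np.int64(135)), (197, np.int64(135)), (198, np.int64(115)), (199, np.int64(54)), (200, np.int64(49)), (201, np.int64(50)), (202, np.int64(49)), (203, np.int64(49))]
```

```bash
python3 - <<'E'
from h import *
np.set_printoptions(precision=1,suppress=True)
w=np.radians(15.4); M=np.array([[np.cos(w),-np.sin(w),0],[np.sin(w),np.cos(w),0],[0,0,1]])
for z0 in(0,10):
  c=np.array([485.2,350,z0])
  for n,p in dict(lip=[(-7,-79,59),(7,-79,59)],tabtop=[(-6,-26,140),(6,-26,140)],tabfar=[(-6,26,140),(6,26,140)]).items(): print(z0,n,proj("side",c+np.array(p)@M.T).tolist())
E
python3 - <<'E'
import cv2,numpy as np
a=cv2.imread("pics/side0.png")[115:180,285:320]; cv2.imwrite("pics/z3.png",0*a)
g=a.mean(2).astype(int)
for c in (297,299,301,303,305,307,309): print(c,[f"{r}:{g[r-115,c-285]}" for r in range(116,166)])
E
```

```text
0 lip [[306.2400388820034, 164.2035359420457], [310.8128690343447, 163.51530574712032]]
0 tabtop [[301.5891409914074, 131.41069570419623], [305.556564442425, 130.89927464521205]]
0 tabfar [[297.4966583539118, 123.50047858009039], [301.3390710851815, 123.02602515210812]]
10 lip [[306.1791032038974, 161.34675609719557], [310.77736971017896, 160.66322145366726]]
10 tabtop [[301.50167787972, 128.34547147161518], [305.49144001857167, 127.83908607508286]]
10 tabfar [[297.39011310005077, 120.49778863211851], [301.2534740860989, 120.02824205128555]]
297 ['116:191', '117:192', '118:191', '119:192', '120:191', '121:161', '122:118', '123:110', '124:107', '125:105', '126:108', '127:107', '128:107', '129:136', '130:137', '131:138', '132:138', '133:136', '134:103', '135:107', '136:63', '137:50', '138:25', '139:15', '140:12', '141:31', '142:49', '143:52', '144:44', '145:51', '146:42', '147:51', '148:50', '149:34', '150:36', '151:43', '152:35', '153:39', '154:26', '155:15', '156:13', '157:44', '158:46', '159:72', '160:73', '161:74', '162:73', '163:73', '164:74', '165:74']
299 ['116:192', '117:191', 
[... 2521 characters left out ...]
1', '153:201', '154:144', '155:139', '156:133', '157:120', '158:137', '159:134', '160:134', '161:100', '162:112', '163:112', '164:112', '165:112']
309 ['116:191', '117:191', '118:191', '119:192', '120:192', '121:191', '122:191', '123:192', '124:191', '125:191', '126:192', '127:192', '128:191', '129:191', '130:191', '131:192', '132:191', '133:192', '134:191', '135:188', '136:122', '137:118', '138:106', '139:105', '140:106', '141:106', '142:105', '143:177', '144:179', '145:179', '146:179', '147:179', '148:180', '149:179', '150:180', '151:179', '152:181', '153:209', '154:141', '155:132', '156:142', '157:137', '158:135', '159:133', '160:144', '161:100', '162:97', '163:106', '164:141', '165:152']
```

jog_arm([
  [0,0,0,0,0.0005,-0.02,0.0],
  [0,0,0,0,0.0005,-0.04,0.0],
  [0,0,0,0,0.0005,-0.06,0.0],
  [0,0,0,0,0.0005,-0.07,0.0],
  [0,0,0,0,0.0005,-0.07,0.0],
])

```text
t: 6.08
position: [589.9, 48.7, 175.0]
ee_rot: [-179.9, -0.0, 95.9]
force: [0.9, -0.0, -3.4]
grip_width: 11.3
grip_force: 59.1
```

jog_arm([
  [0,0,0,-0.0005,0.0,-0.004,0.0],
  [0,0,0,-0.0005,0.0,-0.008,0.0],
  [0,0,0,-0.0005,0.0,-0.012,0.0],
  [0,0,0,-0.0005,0.0,-0.015,0.0],
  [0,0,0,-0.0005,0.0,-0.015,0.0],
])

```text
t: 6.7
position: [589.5, 48.7, 160.0]
ee_rot: [-180.0, -0.0, 95.9]
force: [-0.1, -0.1, -3.5]
grip_width: 11.3
grip_force: 59.3
```

```bash
python3 - <<'E'
from h import *
s=eyes.capture("side"); x0,y0,w,h,k=290,150,80,75,8
im=cv2.resize(s[y0:y0+h,x0:x0+w,::-1],None,fx=k,fy=k,interpolation=cv2.INTER_CUBIC)
for x in range(x0,x0+w,10):
    X=int((x+.5-x0)*k); cv2.putText(im,str(x),(X-10,12),0,.4,(0,0,255),1)
    for y in range(y0,y0+h,10): cv2.circle(im,(X,int((y+.5-y0)*k)),1,(0,0,255),-1)
for y in range(y0,y0+h,10): cv2.putText(im,str(y),(0,int((y+.5-y0)*k)+3),0,.4,(0,0,255),1)
cv2.imwrite("pics/z4.png",im)
E
```

```text
(no output)
```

View pics/z4.png

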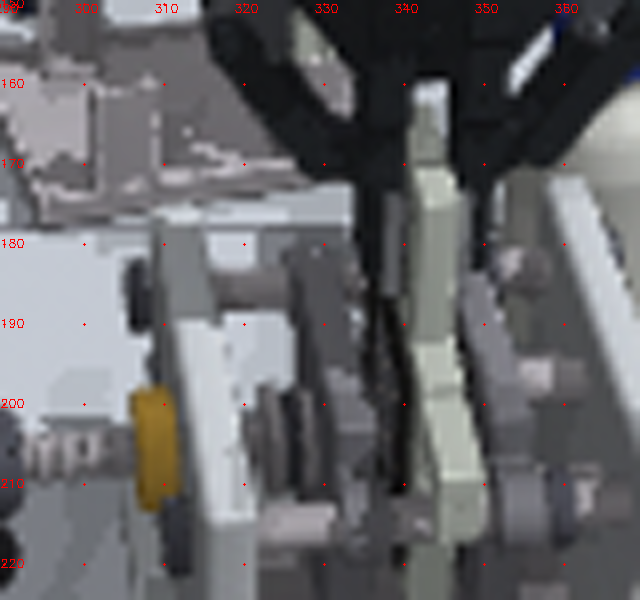

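jog_arm([
  [0,0,0,0,0.0,-0.003,0.0],
  [0,0,0,0,0.0,-0.006,0.0],
  [0,0,0,0,0.0,-0.008,0.0],
  [0,0,0,0,0.0,-0.01,0.0],
  [0,0,0,0,0.0,-0.01,0.0],
])

```text
t: 7.38
position: [589.6, 48.8, 150.1]
ee_rot: [-180.0, -0.0, 95.9]
force: [0.0, 0.1, -4.6]
grip_width: 11.3
grip_force: 59.3
```

jog_arm([
  [0,0,0,0,0.0,-0.0015,0.0],
  [0,0,0,0,0.0,-0.003,0.0],
  [0,0,0,0,0.0,-0.004,0.0],
  [0,0,0,0,0.0,-0.005,0.0],
  [0,0,0,0,0.0,-0.005,0.0],
])

```text
t: 8.0
position: [589.8, 48.8, 145.4]
ee_rot: [180.0, 0.0, 95.9]
force: [0.3, -0.2, -4.4]
grip_width: 11.3
grip_force: 59.5
```

jog_arm([
  [0,0,0,0,0.0,-0.001,0.0],
  [0,0,0,0,0.0,-0.002,0.0],
  [0,0,0,0,0.0,-0.003,0.0],
  [0,0,0,0,0.0,-0.004,0.0],
  [0,0,0,0,0.0,-0.004,0.0],
])

```text
t: 8.62
position: [590.1, 49.0, 144.8]
ee_rot: [179.8, 0.0, 95.9]
force: [-8.0, 2.3, 16.7]
grip_width: 11.5
grip_force: 62.5
```

jog_arm([
  [0,0,0,0,0,0.002,0.0],
  [0,0,0,0,0,0.003,0.0],
  [0,0,0,0,0,0.003,0.02],
  [0,0,0,0,0,0.003,0.04],
  [0,0,0,0,0,0.003,0.04],
  [0,0,0,0,0,0.003,0.04],
  [0,0,0,0,0,0.04,0.04],
  [0,0,0,0,0,0.1,0.04],
])

```text
t: 9.62
position: [588.1, 48.8, 239.9]
ee_rot: [-179.7, -0.0, 95.9]
force: [1.8, 0.0, 0.3]
grip_width: 39.9
grip_force: 0.0
```

jog_arm([
  [0,0,0,-0.05,0.012,0.0,0],
  [0,0,0,-0.1,0.026,0.0,0],
  [0,0,0,-0.138,0.037,0.0,0],
  [0,0,0,-0.138,0.037,-0.04,0],
  [0,0,0,-0.138,0.037,-0.084,0],
  [0,0,0,-0.138,0.037,-0.087,0],
  [0,0,0,-0.138,0.037,-0.087,0],
])

```text
t: 10.5
position: [452.3, 85.7, 155.3]
ee_rot: [180.0, 0.0, 95.9]
force: [0.8, -0.2, 0.9]
grip_width: -0.1
grip_force: 0.0
```

```bash
python3 - <<'E'
from wheel import *
s=ctrl.state(); print(s["position"],s["force"],s["ee_rot"],s["grip_width"])
s=eyes.capture("side"); x0,y0,w,h,k=260,130,100,110,5
im=cv2.resize(s[y0:y0+h,x0:x0+w,::-1],None,fx=k,fy=k,interpolation=cv2.INTER_CUBIC)
im=np.clip(im*1.3,0,255).astype(np.uint8)
cv2.imwrite("pics/z5.png",im)
u=np.array([.9945,.1045]);v=np.array([-.1045,.9945])
for th in range(-45,60,5):
    a=np.radians(th); s_=-66*np.sin(a)+22; z=90+66*np.cos(a)+3; p=np.array([457.1,33.9])+s_*v+u*2.8*(a+.28)
    print(th,np.round(p,1),round(z,1))
E
```

```text
[452.32531398  85.73828047 155.26912102] [ 0.81199934 -0.2403855   0.89139453] [1.79958975e+02 1.65485591e-03 9.58925392e+01] -0.11096746892682986
-45 [448.5 102. ] 139.7
-40 [449.2  97.8] 143.6
-35 [449.9  93.3] 147.1
-30 [450.7  88.5] 150.2
-25 [451.5  83.5] 152.8
-20 [452.2  78.2] 155.0
-15 [453.1  72.8] 156.8
-10 [453.9  67.2] 158.0
-5 [454.7  61.6] 158.7
0 [455.6  55.9] 159.0
5 [456.4  50.2] 158.7
10 [457.3  44.5] 158.0
15 [458.1  38.9] 156.8
20 [458.9  33.5] 155.0
25 [459.7  28.2] 152.8
30 [460.5  23.2] 150.2
35 [461.2  18.4] 147.1
40 [462.   13.9] 143.6
45 [462.6   9.7] 139.7
50 [463.3   5.8] 135.4
55 [463.9   2.4] 130.9
```

View pics/z5.png

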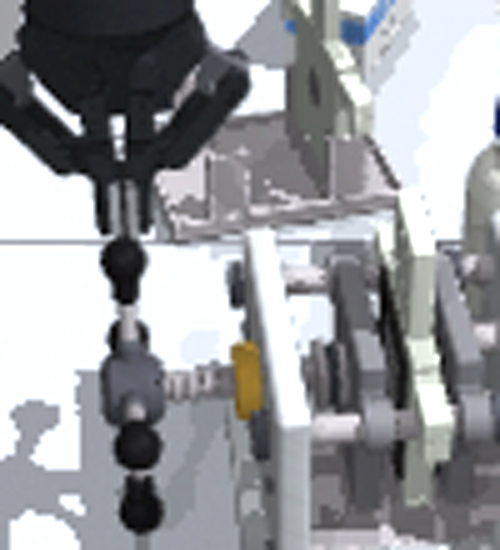

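jog_arm([
  [0,0,0,0,-0.0075,0,0],
  [0,0,0,0.001,-0.013,0.0015,0],
  [0,0,0,0.0016,-0.0185,0.0027,0],
  [0,0,0,0.0024,-0.024,0.0034,0],
  [0,0,0,0.0033,-0.03,0.0037,0],
  [0,0,0,0.0041,-0.0355,0.0034,0],
  [0,0,0,0.005,-0.041,0.0027,0],
])

```text
t: 11.42
position: [457.7, 46.1, 158.6]
ee_rot: [179.8, -0.3, 95.9]
force: [-1.2, 6.3, 5.4]
grip_width: -0.2
grip_force: 3.4
```

jog_arm([
  [0,0,0,0.0008,-0.0055,-0.0012,0],
  [0,0,0,0.0016,-0.011,-0.003,0],
  [0,0,0,0.0024,-0.0163,-0.0052,0],
  [0,0,0,0.0032,-0.0213,-0.0078,0],
  [0,0,0,0.0039,-0.026,-0.011,0],
  [0,0,0,0.0047,-0.0306,-0.0144,0],
  [0,0,0,0.0053,-0.0348,-0.0183,0],
  [0,0,0,0.006,-0.0387,-0.0226,0],
])

```text
t: 12.42
position: [463.8, 6.7, 135.9]
ee_rot: [179.8, -0.1, 95.9]
force: [-1.7, 4.4, 6.8]
grip_width: -0.1
grip_force: 4.1
```

jog_arm([
  [0,0,0,0,0.006,0.005,0],
  [0,0,0,0,0.015,0.036,0],
  [0,0,0,-0.006,0.06,0.036,0],
  [0,0,0,-0.011,0.104,0.036,0],
  [0,0,0,-0.011,0.104,0.008,0],
  [0,0,0,-0.011,0.104,0.008,0],
])

```text
t: 13.18
position: [450.2, 110.2, 141.5]
ee_rot: [-179.8, 0.0, 96.0]
force: [-0.9, 0.5, 0.9]
grip_width: -0.1
grip_force: 0.0
```

```bash
cat > rows.py <<'E'
from wheel import *
import sys
# args: start x y z (commanded), quarter index k, angles from,to,step
def rows(c,k,a0,a1,st):
    u=np.array([.9945,.1045]);v=np.array([-.1045,.9945])
    for th in np.arange(a0,a1+.01,st):
        a=np.radians(th); s_=-66*np.sin(a)+22; z=90+66*np.cos(a)+3; p=np.array([457.1,33.9])+s_*v+u*2.8*(a+.28+k*np.pi/2)
        print(th,(np.round((np.r_[p,z]-c)/1000,4)).tolist())
def torque(k):
    "wheel torque from measured force, contact angle from position"
    st=ctrl.state(); p=st["position"]; F=st["force"]; v=np.array([-.1045,.9945,0])
    f=lambda a:(p-np.array([457.1,33.9,0])-0)@v-(-66*np.sin(a)+22)
    a=least_squares(f,0.3).x[0]; bs,bz=-66*np.sin(a)+8,66*np.cos(a)
    Fs=F@v; print("t",st["t"],"ang",round(np.degrees(a),1),"F",np.round(F,1),"T",round((Fs*bz-F[2]*bs)/1000,3))
E
python3 -c "
from rows import *
s=ctrl.state();print(s['position'],s['force']); rows(np.array([452.3,110.0,143.4]),1,-40,50,5)"
```

```text
[450.21735382 110.24283649 141.53161095] [-0.87404053  0.50860713  0.89323351]
-40.0 [0.0013, -0.0117, 0.0002]
-35.0 [0.002, -0.0162, 0.0037]
-30.0 [0.0027, -0.021, 0.0068]
-25.0 [0.0035, -0.0261, 0.0094]
-20.0 [0.0043, -0.0313, 0.0116]
-15.0 [0.0051, -0.0368, 0.0134]
-10.0 [0.006, -0.0423, 0.0146]
-5.0 [0.0068, -0.048, 0.0153]
0.0 [0.0077, -0.0537, 0.0156]
5.0 [0.0085, -0.0594, 0.0153]
10.0 [0.0093, -0.065, 0.0146]
15.0 [0.0102, -0.0706, 0.0134]
20.0 [0.011, -0.076, 0.0116]
25.0 [0.0118, -0.0813, 0.0094]
30.0 [0.0126, -0.0863, 0.0068]
35.0 [0.0133, -0.0911, 0.0037]
40.0 [0.014, -0.0957, 0.0002]
45.0 [0.0147, -0.0999, -0.0037]
50.0 [0.0154, -0.1037, -0.008]
```

jog_arm([
  [0,0,0,0.001,-0.0117,0,0],
  [0,0,0,0.002,-0.0162,0.0037,0],
  [0,0,0,0.0027,-0.021,0.0068,0],
  [0,0,0,0.0035,-0.026,0.0094,0],
  [0,0,0,0.0043,-0.0313,0.0116,0],
  [0,0,0,0.0051,-0.0368,0.0134,0],
  [0,0,0,0.006,-0.0423,0.0146,0],
  [0,0,0,0.0068,-0.048,0.0153,0],
  [0,0,0,0.0077,-0.0537,0.0156,0],
  [0,0,0,0.0085,-0.0594,0.0153,0],
  [0,0,0,0.0093,-0.065,0.0146,0],
  [0,0,0,0.0102,-0.0706,0.0134,0],
  [0,0,0,0.011,-0.076,0.0116,0],
  [0,0,0,0.0118,-0.0813,0.0094,0],
  [0,0,0,0.0126,-0.0863,0.0068,0],
  [0,0,0,0.0133,-0.091,0.0037,0],
])

```text
t: 15.18
position: [466.2, 19.2, 148.0]
ee_rot: [179.8, -0.2, 95.8]
force: [-0.1, 5.7, 4.8]
grip_width: 0.1
grip_force: 2.9
```

```bash
python3 -c "
from rows import *
torque(1)"
```

```text
t 15.175 ang 34.7 F [-0.1  5.7  4.8] T 0.453
```

Free still. On to 50°, then the next spoke.

jog_arm([
  [0,0,0,0.0007,-0.0046,-0.0035,0],
  [0,0,0,0.0014,-0.009,-0.0074,0],
  [0,0,0,0.002,-0.0127,-0.0117,0],
])

```text
t: 15.55
position: [468.2, 6.4, 136.2]
ee_rot: [179.8, -0.2, 95.8]
force: [-0.6, 4.8, 5.4]
grip_width: 0.2
grip_force: 3.4
```

```bash
python3 -c "
from rows import *
torque(1); print(ctrl.state()['position'])"
```

```text
t 15.55 ang 49.9 F [-0.6  4.8  5.4] T 0.435
[468.23802453   6.39739238 136.23615319]
```

jog_arm([
  [0,0,0,0,0.006,0.005,0],
  [0,0,0,0,0.015,0.036,0],
  [0,0,0,-0.006,0.06,0.036,0],
  [0,0,0,-0.011,0.104,0.036,0],
  [0,0,0,-0.011,0.104,0.008,0],
  [0,0,0,-0.011,0.104,0.008,0],
])

```text
t: 16.3
position: [454.7, 110.1, 141.8]
ee_rot: [-179.8, 0.0, 95.9]
force: [-1.2, -0.4, 0.9]
grip_width: 0.0
grip_force: 0.0
```

jog_arm([
  [0,0,0,0.001,-0.0117,0,0],
  [0,0,0,0.002,-0.0162,0.0037,0],
  [0,0,0,0.0027,-0.021,0.0068,0],
  [0,0,0,0.0035,-0.026,0.0094,0],
])

```text
t: 16.8
position: [459.6, 85.6, 153.2]
ee_rot: [179.9, -0.4, 95.9]
force: [-2.4, 9.6, 4.2]
grip_width: -0.1
grip_force: 4.9
```

```bash
python3 -c "
from rows import *
torque(2)"
```

```text
t 16.8 ang -26.2 F [-2.4  9.6  4.2] T 0.425
```

jog_arm([
  [0,0,0,0.0008,-0.0053,0.0022,0],
  [0,0,0,0.0016,-0.0108,0.004,0],
  [0,0,0,0.0025,-0.0163,0.0052,0],
])

```text
t: 17.18
position: [463.0, 69.5, 159.5]
ee_rot: [179.8, -0.4, 95.9]
force: [-2.3, 7.8, 7.2]
grip_width: 0.3
grip_force: 4.6
```

```bash
python3 -c "
from rows import *
torque(2)"
```

```text
t 17.175 ang -11.2 F [-2.3  7.8  7.2] T 0.366
```

jog_arm([
  [0,0,0,0.0008,-0.0057,0.0007,0],
  [0,0,0,0.0017,-0.0114,0.001,0],
  [0,0,0,0.0025,-0.0171,0.0007,0],
])

```text
t: 17.55
position: [465.8, 51.6, 160.0]
ee_rot: [179.8, -0.3, 95.9]
force: [-1.8, 8.1, 5.0]
grip_width: -0.3
grip_force: 3.6
```

```bash
python3 -c "
from rows import *
torque(2)"
```

```text
t 17.55 ang 4.6 F [-1.8  8.1  5. ] T 0.531
```

jog_arm([
  [0,0,0,0.0008,-0.0056,-0.0007,0],
  [0,0,0,0.0017,-0.0112,-0.0019,0],
  [0,0,0,0.0025,-0.0166,-0.0037,0],
])

```text
t: 17.92
position: [468.3, 34.6, 156.1]
ee_rot: [179.8, -0.2, 95.8]
force: [-0.1, 6.4, 5.6]
grip_width: 0.1
grip_force: 3.1
```

```bash
python3 -c "
from rows import *
torque(2)"
```

```text
t 17.925 ang 19.9 F [-0.1  6.4  5.6] T 0.479
```

jog_arm([
  [0,0,0,0.0008,-0.0053,-0.0022,0],
  [0,0,0,0.0016,-0.0103,-0.0048,0],
  [0,0,0,0.0023,-0.015,-0.0079,0],
])

```text
t: 18.3
position: [470.5, 19.4, 148.0]
ee_rot: [179.8, -0.2, 95.8]
force: [-0.8, 6.0, 5.3]
grip_width: -0.1
grip_force: 3.1
```

```bash
python3 -c "
from rows import *
torque(2)"
```

```text
t 18.3 ang 34.9 F [-0.8  6.   5.3] T 0.487
```

jog_arm([
  [0,0,0,0.0007,-0.0046,-0.0035,0],
  [0,0,0,0.0014,-0.009,-0.0074,0],
  [0,0,0,0.002,-0.0127,-0.0117,0],
])

```text
t: 18.68
position: [472.5, 7.3, 136.5]
ee_rot: [179.8, -0.3, 95.9]
force: [-2.3, 7.3, 8.2]
grip_width: 0.1
grip_force: 5.2
```

```bash
python3 -c "
from rows import *
torque(2)"
```

```text
t 18.675 ang 49.3 F [-2.3  7.3  8.2] T 0.667
```

jog_arm([
  [0,0,0,0.0002,-0.0014,-0.0018,0],
  [0,0,0,0.0004,-0.0027,-0.0036,0],
  [0,0,0,0.0005,-0.0034,-0.0045,0],
  [0,0,0,0.0005,-0.0034,-0.0045,0],
])

```text
t: 19.18
position: [473.1, 3.9, 132.5]
ee_rot: [179.8, -0.2, 95.8]
force: [-2.3, 8.0, 9.4]
grip_width: -0.2
grip_force: 5.9
```

```bash
python3 -c "
from rows import *
torque(2);torque(2)"
```

```text
t 19.175 ang 54.2 F [-2.3  8.   9.4] T 0.744
t 19.175 ang 54.2 F [-2.3  8.   9.4] T 0.744
```

jog_arm([
  [0,0,0,0,0.006,0.004,0],
  [0,0,0,0,0.012,0.05,0],
  [0,0,0,-0.03,0.05,0.1,0],
  [0,0,0,-0.06,0.1,0.12,0],
  [0,0,0,-0.06,0.15,0.12,0],
  [0,0,0,-0.06,0.2,0.12,0],
  [0,0,0,-0.06,0.25,0.12,0],
  [0,0,0,-0.06,0.25,0.12,0],
])

```text
t: 20.18
position: [412.3, 255.2, 250.5]
ee_rot: [179.9, -0.0, 96.1]
force: [0.5, -0.1, -0.3]
grip_width: -0.1
grip_force: 0.0
```

```bash
python3 - <<'E'
from h import *
print(ctrl.state()["force"])
t=eyes.capture("top"); s=eyes.capture("side")
f=lambda im,x0,y0,w,h,k:np.clip(cv2.resize(im[y0:y0+h,x0:x0+w,::-1],None,fx=k,fy=k,interpolation=cv2.INTER_CUBIC)*1.3,0,255).astype(np.uint8)
cv2.imwrite("pics/z6.png",np.hstack([f(t,280,160,80,110,5),f(s,275,150,80,110,5)]))
E
```

```text
[ 0.52470737 -0.13603277 -0.28323002]
```

View pics/z6.png

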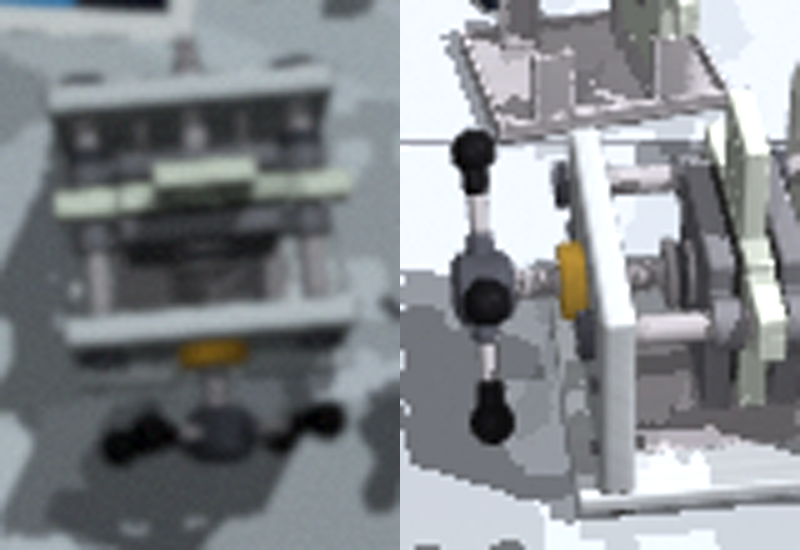

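The cassette sits on both rails, square and nipped between the plates, and the gripper is clear.

```bash
python3 -c "
from workcell import ctrl
print(ctrl.job_done())"
```

```text
the job is handed in; nothing more can be done
None
```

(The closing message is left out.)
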